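# Work the wedge out from under the scanner lid

## Robot

A 7-joint arm with a two-finger parallel gripper is mounted at the origin on a cart in front of the work surface, level with it; the furniture and walls round the work are solid. World frame = base frame: x ahead of the robot, y to its left, z up, the work surface at z = 0. Lengths are in m, angles in degrees, forces in N, time in s.
With the tool pointing down it reaches from about 0.425 to 0.875 m from the base axis. Payload 4.7 kg.
Tool frame: the origin (TCP) lies at the very end of the fingers, on their centre line; the grasp point (between the pads) lies 19 mm behind it (env.grasp_offset is the distance from the TCP to the grasp point, in m); z points along the fingers, y is the line along which they close (so a half turn about z gives the same grasp; the last joint's range is limited). The gripper opens to 87 mm and grips with 3 to 60 N. Pads are 19 mm wide; open, the fingers measure 117 mm over their backs; the gripper's body (75 mm by 190 mm) begins 51 mm behind the grasp point.
Start: joints at [-66.4, 18.392, -4.016, 83.108, 1.295, 78.541, -3.26], TCP at [0.252, 0.599, 0.186] pointing down, gripper open.
Joint ranges: [-163.93, 163.93], [-17.29, 119.83], [-79.2, 71.16], [3.27, 140.29], [-89.18, 269.18], [5.43, 117.66], [-154.24, 154.24]. Speed limits (degrees/s): [147.25, 147.25, 180, 180, 180, 180, 180].

## Interface

Orientations are given as [roll, pitch, yaw] about the fixed x, y, z axes, in that order (R = Rz(yaw) Ry(pitch) Rx(roll)).
In Python, from cell import env gives the robot as it stands. The module is installed in compiled form; this text tells all that it offers.
- The arm moves only by the tool drive_tool, never from a script. Its argument "moves" is one flat list of numbers, 5 for each row, row after row: the shift along the tool's x, y, z in units of 40 mm (1.0 is 40 mm), then the turn about the tool's z in units of 10 degrees (1.0 is 10 degrees), then the finger opening in mm, from 0 to 87. A call has 1 to 5 rows; each row is the pose to reach, as a shift and turn from the pose commanded when the call began, along the tool's axes at that moment; what a row does not reach only later rows make up. A row lasts 1/8 s, in which the tool goes at most 62.5 mm and 10.7 degrees, less where a joint would pass 70% of its speed; a pose out of reach is approached as far as the arm can. A call with a gripper value outside its range is refused whole. The fingers move at their own pace and stop on an object; "squeeze" is the grip in N (left out, the last holds). Time passes only in rows, so rows that repeat a pose let the fingers close. It gives the time, the measured TCP pose, the force, the opening and the grip force at its end, in the units of the state.
- env.get_obs(): the state, without advancing time (a new reading comes with each control period).
- env.read_camera(name): name is "side" or "top" or "wrist"; returns (picture, depth): 400x640x3 uint8, red, green, blue; 400x640 float32, m along the optical axis (not along the pixel's ray), 0 where there is no reading.
- env.camera_model(name): a dict with "K" (3x3 intrinsics, pixels), "k1" (the pictures are not rectified: a ray, as slopes to the right and down, at radius r is drawn at 1 + k1 r^2 times it, then the intrinsics apply), "rvec" (rotation vector, rad) and "tvec" (3), from world to camera coordinates, as OpenCV has them; the wrist camera has in their place "tool_from_camera" (4x4, takes a point from camera to tool coordinates, whose origin is the TCP and whose axes are the flange's). Camera axes: x right, y down, z forward; pixel columns grow to the right and rows downward; lengths in m; the calibration is good to about 2 mm. A picture is of the moment at which its call begins: read the wrist's pose just before it. camera_model takes no time and is no camera call.
- env.sign_off(): hands the job in; it is judged then, once.
The state is a dict: "time_s": time; "qpos": joint angles; "joint_velocities": joint speeds; "effort": joint torques, N m; "tool_pos": TCP position; "tool_rot": TCP orientation; "force": force on the tool from outside, world axes, zero at the start; "wrist_torque": the same for the moment, N m; "grip_width": finger opening in m; "grasp_force": force on a finger pad.
Only numpy, scipy, OpenCV 4.12 (cv2) and the standard library are available. Lean on these libraries where they do the work, as an engineer would, in place of code of your own. Each camera call takes 0.05 s, during which the arm holds its last target. There are 200 camera calls.

## Task

The heavy lid of the flatbed scanner was left propped ajar on a wooden wedge. Without lifting the lid, work that wedge backward out from under it in small tugs, so that the lid comes down little by little and closes fully instead of slamming, then lay the wedge on its flat underside on the desk, clear of the scanner. Leave the spare wedge that already lies on the desk where it is.

Things in the scene. Friction and masses are not known exactly. Their poses are not given: they have to be found in the camera images.
- wedge: Wooden wedge under the scanner's lid: 120 mm long (x), 36 wide (y), sides upright; top slopes from 34 mm high at the thick end (-x, to the scanner's front) to 2 mm at the thin end (+x, under the lid). Origin: centre of its flat underside, z up. About 60 g. It lies on the scanner's base (42 mm above the desk), thin end about 62 mm under the lid; pinch it across near the thick end.
- scanner: The scanner's base, fixed to the desk: a grey slab 245 mm deep (x), 250 wide (y), 42 high. Origin: centre of its underside, on the desk; -x is its front, to the robot. Its top is flat: a bare strip 45 mm deep along the front (x from -122 to -78 mm), where the wedge lies; the lid, front edge at x = -78 mm, covers the rest.
- spare_wedge: A second wedge just like the first, lying loose on the desk to the left of the scanner's front; not part of the job. Origin: centre of its flat underside; same axes.
- scanner_lid: The scanner's lid: black slab 200 mm deep (x), 250 wide (y), 22 thick, about 1.6 kg, hinged along the base's back edge. Origin: middle of its lower front edge, 42.5 mm above the desk when closed, about 61 mm as found; tilt about y = opening, about 0.093 rad. No spring, little damping: this edge rests on the wedge's slope and sinks about 2.7 mm for each 10 mm the wedge is drawn out.
There are look-alikes about, which are no part of the job. What is shaped like the wedge but red is not meant.

How it is judged:
By the outcome, as a careful person would: the job done as asked, in the order asked, and still so for the second after the job is handed in, with the robot touching nothing.
It also fails if it takes over 40 s, if anything falls off the work surface, if the arm or the gripper's body presses on something with over 40 N, if the wrist force passes 120 N, or if a joint passes its speed limit or range.

## Working session

There is one attempt and no reset: what is moved stays moved. The work goes in short steps, Python scripts to look and compute and a tool call to move; the robot and the scene stay as the last step left them, time stands still between calls to the robot, and variables do not carry over. Pictures are saved under pics/ and viewed, at most 10 in all, crops included, and the job is handed in when it is done.

Besides the shell and the picture viewer there is one more tool, called after "Request:" as a command line: name --argument value ..., lists and objects as JSON in quotes. drive_tool: Moves the arm, as the interface text tells. Its arguments: {"type":"object","properties":{"moves":{"type":"array","items":{"type":"number"}},"squeeze":{"type":"number"}},"required":["moves"]}

```bash
mkdir -p pics; cat > h.py <<'E'
import numpy as np, cv2
from cell import env
def world(name, depth, obs=None):
    """per-pixel world points from depth"""
    m=env.camera_model(name); K=np.array(m["K"],float)
    v,u=np.mgrid[0:400,0:640]
    d=np.array([m["k1"],0,0,0,0],float)
    s=cv2.undistortPoints(np.stack([u,v],-1).reshape(-1,1,2).astype(float),K,d).reshape(400,640,2)
    P=np.dstack([s*depth[...,None],depth])
    if "rvec" in m:
        R,_=cv2.Rodrigues(np.array(m["rvec"],float)); return (P-np.array(m["tvec"]).ravel())@R
    T=np.array(m["tool_from_camera"]); P=P@T[:3,:3].T+T[:3,3]
    from scipy.spatial.transform import Rotation as Ro
    return P@Ro.from_euler('xyz',obs["tool_rot"],degrees=True).as_matrix().T+obs["tool_pos"]
E
python3 - <<'E'
from h import *
o=env.get_obs(); print({k:np.round(v,3).tolist() for k,v in o.items()})
for n in("top","side"):
    p,d=env.read_camera(n); cv2.imwrite(f"pics/{n}0.png",p[...,::-1]); np.savez(f"{n}0.npz",p=p,d=d,W=world(n,d))
E
```

```text
{'time_s': 0.0, 'qpos': [-66.402, 18.44, -4.015, 83.173, 1.295, 78.54, -3.261], 'joint_velocities': [-0.001, 0.036, -0.022, -0.026, -0.045, -0.016, -0.023], 'effort': [0.0, -49.13, -0.404, -31.253, -0.064, 0.044, 0.0], 'tool_pos': [0.252, 0.599, 0.184], 'tool_rot': [-179.892, 0.005, 157.21], 'force': [0.149, -0.502, -0.256], 'wrist_torque': [-0.043, -0.001, -0.041], 'grasp_force': 0.0, 'grip_width': 0.087}
```

View pics/top0.png

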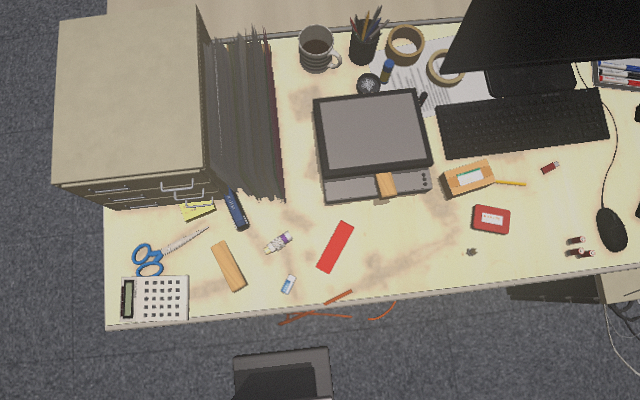

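View pics/side0.png

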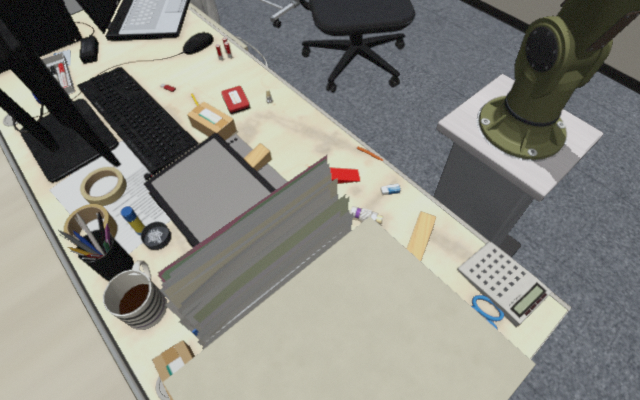

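The top view shows the wedge at about (387,184), sticking out from under the lid at (370,130). The spare is at (229,266), and the red look-alike at (335,247). The side view shows the wedge at about (258,156).

```bash
python3 - <<'E'
from h import *
for n,(u0,v0,u1,v1) in {"top":(365,160,410,205),"side":(235,135,285,180)}.items():
    z=np.load(n+"0.npz");p=z["p"];W=z["W"]
    hsv=cv2.cvtColor(p,cv2.COLOR_RGB2HSV)
    def mask(a,b,c,d):
        m=np.zeros((400,640),bool);m[b:d,a:c]=True
        return m&(hsv[...,0]>8)&(hsv[...,0]<26)&(hsv[...,1]>85)&(z["d"]>0)
    m=mask(u0,v0,u1,v1); P=W[m]; 
    print(n,m.sum(),np.percentile(P,[2,50,98],axis=0).round(3).tolist())
    Q=P[P[:,2]>.055]; print(cv2.minAreaRect((Q[:,:2]*1000).astype(np.float32)))
    print(cv2.boxPoints(cv2.minAreaRect((Q[:,:2]*1000).astype(np.float32))).round().tolist())
    if n=="top":
        for nm,(u,v) in dict(lidFL=(325,176),lidFR=(430,160),lidBL=(317,103),lidBR=(413,94),stripL=(330,193),stripR=(425,180),strip=(350,190),desk=(360,215),spare=(229,266),red=(335,247),box=(470,177),redbox=(490,220),glue=(278,242),phone=(236,210),eraser=(288,285),pen=(340,297),clip=(471,252)).items(): print(nm,W[v,u].round(3))
E
```

```text
top 388 [[0.57, -0.349, 0.059], [0.597, -0.332, 0.068], [0.626, -0.314, 0.076]]
((598.005126953125, -331.99957275390625), (57.832767486572266, 35.94770050048828), 2.988229990005493)
[[568.0, -316.0], [570.0, -351.0], [628.0, -348.0], [626.0, -313.0]]
lidFL [ 0.628 -0.199  0.078]
lidFR [ 0.639 -0.437  0.081]
lidBL [ 0.809 -0.201  0.066]
lidBR [ 0.809 -0.43   0.066]
stripL [ 0.596 -0.208  0.042]
stripR [ 0.603 -0.43   0.042]
strip [ 0.599 -0.254  0.039]
desk [ 0.545 -0.275  0.002]
spare [0.458 0.038 0.016]
red [ 0.475 -0.206  0.017]
box [ 0.599 -0.536  0.044]
redbox [ 0.497 -0.576  0.015]
glue [ 0.5   -0.078  0.023]
phone [0.58  0.009 0.041]
eraser [ 0.402 -0.091  0.011]
pen [ 0.363 -0.204  0.01 ]
clip [ 0.428 -0.513  0.024]
side 381 [[0.575, -0.347, 0.048], [0.599, -0.323, 0.067], [0.63, -0.309, 0.082]]
((606.0946655273438, -327.1191711425781), (71.39608001708984, 45.744754791259766), 24.032440185546875)
[[564.0, -321.0], [583.0, -363.0], [648.0, -333.0], [629.0, -292.0]]
```

Request:
drive_tool --moves '[-4.9,-5.3,0,-2.6,70,-4.9,-5.3,0,-2.6,70,-4.9,-5.3,0,-2.6,70,-4.9,-5.3,0,-2.6,70,-4.9,-5.3,0,-2.6,70]'

```text
time_s: 0.72
tool_pos: [0.3515, 0.3244, 0.1854]
tool_rot: [-180.0, 0.0, -177.0]
force: [-0.2, -0.0, -0.4]
grip_width: 0.0705
grasp_force: 0.0
```

```bash
cat >> h.py <<'E'
def go(*t, yaw=None):
    """shift (units of 40mm) and turn to bring the TCP to world t"""
    o=env.get_obs(); from scipy.spatial.transform import Rotation as Ro
    R=Ro.from_euler('xyz',o["tool_rot"],degrees=True).as_matrix()
    print("t",o["time_s"],"pos",np.round(o["tool_pos"],4),"rot",np.round(o["tool_rot"],1),"q7",round(o["qpos"][6]),"F",np.round(o["force"],1),"units",np.round(R.T@(np.array(t)-o["tool_pos"])/.04,2), "turn",None if yaw is None else round(-(((yaw-o["tool_rot"][2])+180)%360-180)/10,2))
E
python3 -c "
from h import *
go(.45,.05,.19,yaw=183);go(.581,-.332,.15,yaw=183)"
```

```text
t 0.725 pos [0.3515 0.3244 0.1854] rot [-180.    0. -177.] q7 47 F [-0.2 -0.  -0.4] units [-2.1  -6.98 -0.11] turn 0.0
t 0.725 pos [0.3515 0.3244 0.1854] rot [-180.    0. -177.] q7 47 F [-0.2 -0.  -0.4] units [ -4.87 -16.69   0.89] turn 0.0
```

Request:
drive_tool --moves '[-2.1,-7.0,0,0,70,-2.1,-7.0,0,0,70,-2.1,-7.0,0,0,70,-2.1,-7.0,0,0,70,-2.1,-7.0,0,0,70]'

```text
time_s: 1.35
tool_pos: [0.4503, 0.0498, 0.1855]
tool_rot: [180.0, 0.0, -177.0]
force: [0.1, 0.1, -0.8]
grip_width: 0.0701
grasp_force: 0.0
```

Request:
drive_tool --moves '[-1.5,-7.2,0,0,70,-1.5,-7.2,0,0,70,-1.5,-7.2,0,0,70,-1.5,-7.2,0,0,70,-1.5,-7.2,0,0,70]'

```text
time_s: 1.98
tool_pos: [0.5257, -0.2342, 0.1855]
tool_rot: [-179.9, -0.0, -176.9]
force: [0.3, -0.4, -0.4]
grip_width: 0.0702
grasp_force: 0.0
```

```bash
python3 - <<'E'
from h import *
go(.581,-.332,.12,yaw=183)
o=env.get_obs();p,d=env.read_camera("wrist");np.savez("w0.npz",p=p,d=d,W=world("wrist",d,o));cv2.imwrite("pics/w0.png",p[...,::-1])
E
```

```text
t 1.975 pos [ 0.5257 -0.2342  0.1855] rot [-179.9   -0.  -176.9] q7 121 F [ 0.3 -0.4 -0.4] units [-1.25 -2.51  1.64] turn 0.01
```

View pics/w0.png

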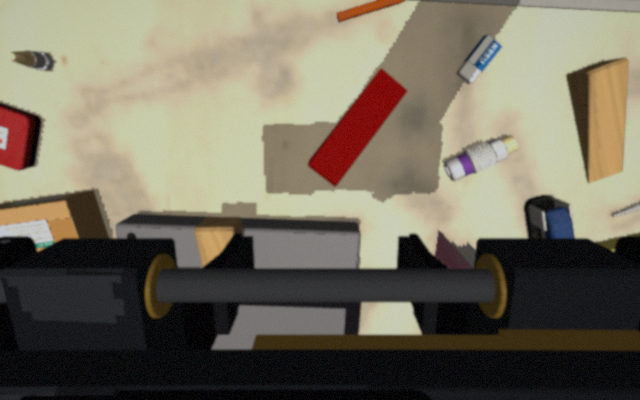

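Wrist view: the wedge end is at about (215,240) on the strip, and the red look-alike at (357,127). The desk in front of the scanner (150–250, 100–200) is clear.

```bash
python3 - <<'E'
from h import *
z=np.load("w0.npz");p=z["p"];W=z["W"];hsv=cv2.cvtColor(p,cv2.COLOR_RGB2HSV)
m=np.zeros((400,640),bool);m[215:300,180:250]=True
m&=(hsv[...,0]>8)&(hsv[...,0]<26)&(hsv[...,1]>85)&(z["d"]>0)
P=W[m];P=P[(P[:,2]>.055)&(P[:,2]<.09)];print(len(P),np.percentile(P,[1,50,99],axis=0).round(4).tolist())
print(cv2.boxPoints(cv2.minAreaRect((P[:,:2]*1000).astype(np.float32))).round(1).tolist())
for c in (160,180,280,330):
    col=W[:,c];print(c,[ (r,*col[r].round(3)) for r in (212,220,226,232,245)])
E
```

```text
1255 [[0.5695, -0.3513, 0.0558], [0.5791, -0.3368, 0.0721], [0.6093, -0.3162, 0.0763]]
[[568.9000244140625, -316.29998779296875], [571.2000122070312, -352.79998779296875], [614.0, -350.0], [611.7000122070312, -313.5]]
160 [(212, np.float64(0.583), np.float64(-0.417), np.float64(-0.0)), (220, np.float64(0.583), np.float64(-0.406), np.float64(0.026)), (226, np.float64(0.584), np.float64(-0.399), np.float64(0.041)), (232, np.float64(0.591), np.float64(-0.4), np.float64(0.041)), (245, np.float64(0.491), np.float64(-0.278), np.float64(0.301))]
180 [(212, np.float64(0.582), np.float64(-0.395), np.float64(-0.001)), (220, np.float64(0.583), np.float64(-0.386), np.float64(0.024)), (226, np.float64(0.584), np.float64(-0.38), np.float64(0.039)), (232, np.float64(0.589), np.float64(-0.379), np.float64(0.042)), (245, np.float64(0.603), np.float64(-0.38), np.float64(0.042))]
280 [(212, np.float64(0.576), np.float64(-0.283), np.float64(-0.0)), (220, np.float64(0.581), np.float64(-0.282), np.float64(0.011)), (226, np.float64(0.581), np.float64(-0.279), np.float64(0.032)), (232, np.float64(0.584), np.float64(-0.278), np.float64(0.041)), (245, np.float64(0.597), np.float64(-0.277), np.float64(0.043))]
330 [(212, np.float64(0.573), np.float64(-0.227), np.float64(0.001)), (220, np.float64(0.582), np.float64(-0.227), np.float64(-0.001)), (226, np.float64(0.58), np.float64(-0.227), np.float64(0.026)), (232, np.float64(0.582), np.float64(-0.227), np.float64(0.04)), (245, np.float64(0.595), np.float64(-0.226), np.float64(0.042))]
```

Request:
drive_tool --moves '[-1.2,-2.5,0.6,0,70,-1.2,-2.5,0.6,0,70,-1.2,-2.5,0.6,0,70]'

```text
time_s: 2.4
tool_pos: [0.5779, -0.3315, 0.1581]
tool_rot: [-179.9, -0.4, -177.0]
force: [-1.2, 1.3, -0.8]
grip_width: 0.0696
grasp_force: 0.0
```

```bash
python3 -c "
from h import *
go(.581,-.334,.047,yaw=183.3)"
```

```text
t 2.4 pos [ 0.5779 -0.3315  0.1581] rot [-179.9   -0.4 -177. ] q7 133 F [-1.2  1.3 -0.8] units [-0.09 -0.06  2.78] turn -0.03
```

Request:
drive_tool --moves '[0,-0.1,1.2,0,70,0,-0.1,2.0,0,70,0,-0.1,2.0,0,70,0,-0.1,2.0,0,70]'

```text
time_s: 2.9
tool_pos: [0.5807, -0.332, 0.0834]
tool_rot: [-180.0, 0.1, -176.7]
force: [-0.0, -0.9, 1.1]
grip_width: 0.0695
grasp_force: 0.0
```

```bash
python3 -c "
from h import *
go(.581,-.334,.047,yaw=183.3)"
```

```text
t 2.9 pos [ 0.5807 -0.332   0.0834] rot [-1.800e+02  1.000e-01 -1.767e+02] q7 135 F [-0.  -0.9  1.1] units [-0.   -0.05  0.91] turn -0.0
```

Request:
drive_tool --moves '[0,0,0.5,0,70,0,0,0.9,0,70,0,0,0.9,0,70,0,0,0.9,0,50,0,0,0.9,0,42]' --squeeze 30

```text
time_s: 3.52
tool_pos: [0.5801, -0.3327, 0.0462]
tool_rot: [-180.0, 0.1, -176.8]
force: [0.4, -0.2, -0.4]
grip_width: 0.0571
grasp_force: 0.0
```

Request:
drive_tool --moves '[0,0,0,0,30,0,0,0,0,30,0,0,0,0,30]' --squeeze 30

```text
time_s: 3.9
tool_pos: [0.5798, -0.3323, 0.0457]
tool_rot: [-180.0, 0.0, -176.8]
force: [0.1, -0.4, 0.8]
grip_width: 0.0323
grasp_force: 0.0
```

```bash
python3 - <<'E'
from h import *
print(env.get_obs()["grip_width"],env.get_obs()["grasp_force"])
p,d=env.read_camera("wrist");q,_=env.read_camera("side");t,_=env.read_camera("top")
q=cv2.resize(q[90:240,180:380],(800,600),interpolation=cv2.INTER_CUBIC)
a=cv2.resize(t[130:230,320:480],(480,300));b=cv2.resize(p,(480,300))
cv2.imwrite("pics/c1.png",np.vstack([a,b])[...,::-1]);cv2.imwrite("pics/s1.png",q[...,::-1])
print(env.get_obs()["grip_width"],env.get_obs()["grasp_force"])
E
```

```text
0.03229305161306079 0.0
0.030300295368787453 0.0
```

View pics/c1.png

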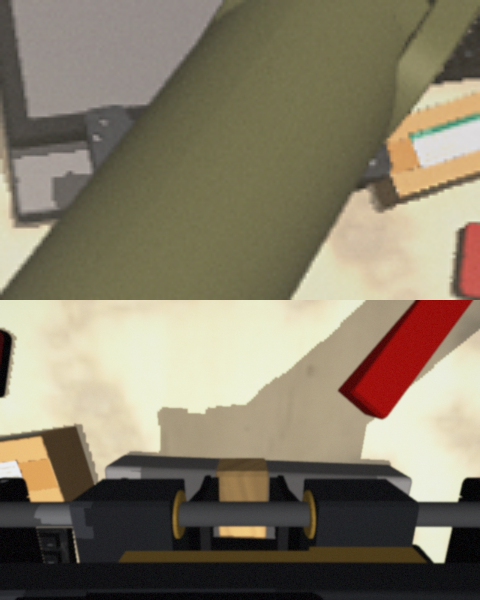

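Wrist view (lower half): the wedge end, at about (243,495), is between the fingers at 205 and 285, with visible gaps. The opening reading disagrees, so I'll keep closing.

Request:
drive_tool --moves '[0,0,0,0,20,0,0,0,0,10,0,0,0,0,10,0,0,0,0,10]' --squeeze 30

```text
time_s: 4.55
tool_pos: [0.5797, -0.3323, 0.0455]
tool_rot: [180.0, 0.0, -176.8]
force: [-0.4, 0.5, -0.0]
grip_width: 0.0108
grasp_force: 0.0
```

```bash
python3 - <<'E'
from h import *
go(.581,-.334,.047)
p,d=env.read_camera("wrist");cv2.imwrite("pics/w2.png",p[180:400,150:500][...,::-1]);np.savez("w2.npz",p=p,d=d)
o=env.get_obs();print(o["grip_width"],o["grasp_force"])
E
```

```text
t 4.55 pos [ 0.5797 -0.3323  0.0455] rot [ 180.     0.  -176.8] q7 136 F [-0.4  0.5 -0. ] units [-0.03 -0.04 -0.04] turn None
0.01032938892297694 0.0
```

View pics/w2.png

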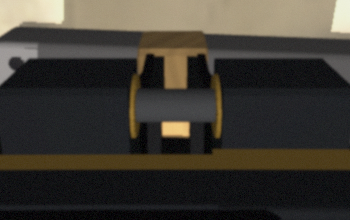

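```bash
python3 - <<'E'
from h import *
z=np.load("w2.npz");o=env.get_obs();W=world("wrist",z["d"],o)
print(np.round(env.camera_model("wrist")["tool_from_camera"],3).tolist())
for r in range(210,325,7): print(r,[ (c,z["p"][r,c].tolist(),W[r,c].round(3).tolist()) for c in (305,325,345)])
E
```

```text
[[-0.0, -0.965, -0.262, 0.071], [1.0, -0.0, -0.001, -0.0], [0.001, -0.262, 0.965, -0.199], [0.0, 0.0, 0.0, 1.0]]
210 [(305, [144, 130, 104], [0.583, -0.347, 0.0]), (325, [148, 135, 108], [0.583, -0.333, -0.001]), (345, [142, 129, 106], [0.582, -0.319, -0.001])]
217 [(305, [83, 66, 44], [0.571, -0.345, 0.053]), (325, [80, 64, 41], [0.57, -0.334, 0.054]), (345, [81, 63, 40], [0.569, -0.322, 0.055])]
224 [(305, [75, 57, 37], [0.57, -0.344, 0.067]), (325, [81, 63, 39], [0.57, -0.334, 0.067]), (345, [82, 64, 43], [0.57, -0.323, 0.067])]
231 [(305, [138, 110, 70], [0.572, -0.344, 0.074]), (325, [138, 110, 71], [0.572, -0.333, 0.073]), (345, [130, 105, 68], [0.571, -0.323, 0.074])]
238 [(305, [18, 18, 17], [0.572, -0.343, 0.084]), (325, [153, 124, 78], [0.574, -0.333, 0.076]), (345, [20, 19, 11], [0.57, -0.324, 0.085])]
245 [(305, [14, 18, 18], [0.571, -0.342, 0.094]), (325, [150, 119, 75], [0.579, -0.333, 0.075]), (345, [9, 14, 16], [0.571, -0.324, 0.093])]
252 [(305, [15, 14, 8], [0.571, -0.342, 0.102]), (325, [147, 120, 78], [0.583, -0.333, 0.074]), (345, [15, 9, 19], [0.571, -0.325, 0.1
[... 694 characters left out ...]
.17])]
294 [(305, [70, 66, 71], [0.552, -0.339, 0.17]), (325, [72, 72, 75], [0.551, -0.334, 0.17]), (345, [65, 67, 71], [0.552, -0.33, 0.169])]
301 [(305, [53, 54, 56], [0.554, -0.339, 0.169]), (325, [131, 109, 81], [0.554, -0.334, 0.169]), (345, [54, 55, 57], [0.554, -0.33, 0.169])]
308 [(305, [37, 35, 38], [0.58, -0.34, 0.13]), (325, [239, 204, 131], [0.622, -0.331, 0.063]), (345, [34, 34, 33], [0.58, -0.326, 0.13])]
315 [(305, [35, 34, 36], [0.582, -0.34, 0.132]), (325, [175, 140, 89], [0.627, -0.33, 0.061]), (345, [33, 34, 35], [0.581, -0.326, 0.132])]
322 [(305, [34, 34, 35], [0.585, -0.34, 0.131]), (325, [16, 15, 18], [0.628, -0.33, 0.067]), (345, [32, 35, 36], [0.584, -0.326, 0.132])]
```

View pics/s1.png

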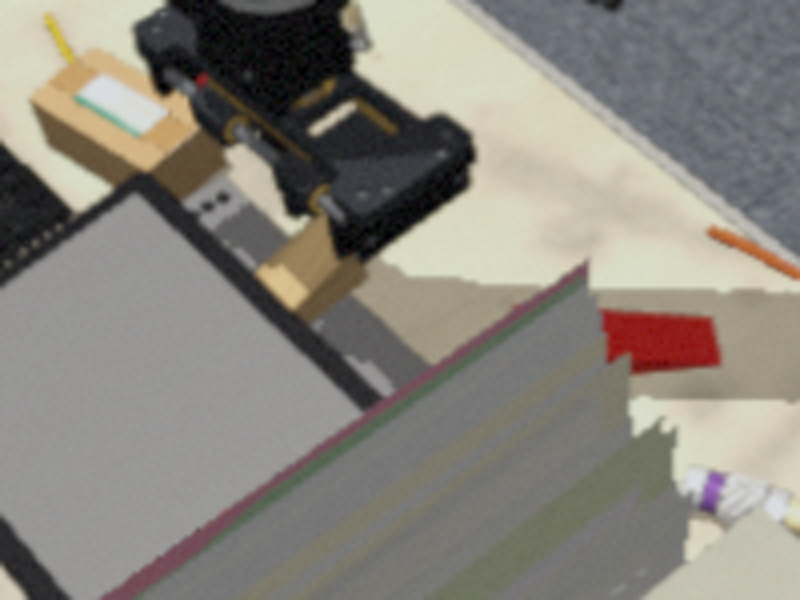

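```bash
python3 - <<'E'
from h import *
m=env.camera_model("wrist");K=np.array(m["K"]);T=np.array(m["tool_from_camera"])
for f in("w0","w2"):
    z=np.load(f+".npz");d=z["d"];v,u=np.mgrid[0:400,0:640]
    s=cv2.undistortPoints(np.stack([u,v],-1).reshape(-1,1,2).astype(float),K,np.array([m["k1"],0,0,0,0.])).reshape(400,640,2)
    P=np.dstack([s*d[...,None],d])@T[:3,:3].T+T[:3,3]
    k=(abs(P[...,0])<.02)&(P[...,2]<.02)&(d>0)&(z["p"].max(2)<60)&(abs(P[...,1])<.06)
    Q=P[k];print(f,len(Q),"zmax",np.percentile(Q[:,2],[50,90,98,99.8]).round(3))
    Q=Q[Q[:,2]>np.percentile(Q[:,2],97)];print(Q[::max(1,len(Q)//8)].round(3).tolist())
E
```

```text
w0 8367 zmax [-0.096 -0.053 -0.041 -0.038]
[[0.01, -0.044, -0.037], [0.01, -0.04, -0.039], [0.011, 0.039, -0.042], [0.01, 0.039, -0.042], [0.009, -0.039, -0.041], [0.009, 0.037, -0.042], [0.004, -0.035, -0.042], [-0.001, 0.035, -0.04], [-0.007, -0.035, -0.038]]
w2 3858 zmax [-0.065  0.014  0.019  0.02 ]
[[0.001, -0.059, 0.019], [-0.0, -0.05, 0.019], [-0.0, -0.039, 0.02], [-0.001, -0.031, 0.019], [-0.003, 0.02, 0.019], [-0.003, 0.027, 0.019], [-0.004, 0.038, 0.02], [-0.004, 0.05, 0.019], [-0.004, 0.059, 0.02]]
```

The pixels show the real fingertips about 38 mm above the reported TCP: they read tool z ≈ -0.038, and the fingers closed freely above the wedge. I'll open, then descend by that much more while watching the force.

Request:
drive_tool --moves '[0,0,0,0,70,0,0,0,0,70,0,0,0,0,70,0,0,0,0,70,0,0,0,0,70]'

```text
time_s: 5.22
tool_pos: [0.5797, -0.3323, 0.0456]
tool_rot: [180.0, 0.0, -176.8]
force: [0.0, -1.4, -0.2]
grip_width: 0.0523
grasp_force: 0.0
```

Request:
drive_tool --moves '[0,0,0.1,0,70,0,0,0.2,0,70,0,0,0.3,0,70,0,0,0.3,0,70]'

```text
time_s: 5.72
tool_pos: [0.5794, -0.3321, 0.0329]
tool_rot: [180.0, -0.0, -176.8]
force: [-0.1, -1.2, 0.2]
grip_width: 0.07
grasp_force: 0.0
```

Request:
drive_tool --moves '[0,0,0.2,0,70,0,0,0.4,0,70,0,0,0.5,0,70,0,0,0.5,0,70]'

```text
time_s: 6.22
tool_pos: [0.5794, -0.3321, 0.013]
tool_rot: [180.0, -0.0, -176.8]
force: [-0.1, -0.3, -0.0]
grip_width: 0.0701
grasp_force: 0.0
```

```bash
python3 - <<'E'
from h import *
go(.581,-.334,.010)
p,d=env.read_camera("wrist");cv2.imwrite("pics/w3.png",p[150:400,100:550][...,::-1])
E
```

```text
t 6.225 pos [ 0.5794 -0.3321  0.013 ] rot [ 180.    -0.  -176.8] q7 137 F [-0.1 -0.3 -0. ] units [-0.04 -0.05  0.07] turn None
```

View pics/w3.png

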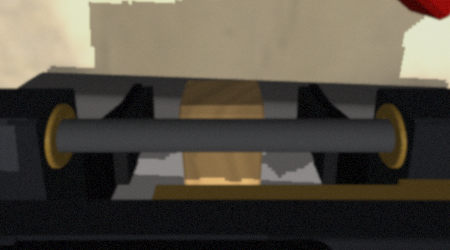

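The wedge (crop 183–265) is centred between the open fingers (about 140 and 310). No contact, so I'm closing.

Request:
drive_tool --moves '[0,-0.05,0.1,0,50,0,-0.05,0.1,0,40,0,-0.05,0.1,0,25,0,-0.05,0.1,0,25,0,-0.05,0.1,0,25]' --squeeze 30

```text
time_s: 6.9
tool_pos: [0.5798, -0.334, 0.0097]
tool_rot: [180.0, -0.0, -176.8]
force: [-0.7, 0.6, 0.6]
grip_width: 0.0361
grasp_force: 30.0
```

Request:
drive_tool --moves '[0,0,0,0,25,0,0,0,0,25]' --squeeze 30

```text
time_s: 7.15
tool_pos: [0.5798, -0.334, 0.0097]
tool_rot: [180.0, 0.0, -176.8]
force: [-1.1, 1.6, 2.0]
grip_width: 0.0355
grasp_force: 30.0
```

Request:
drive_tool --moves '[0.1,0,0,0,25,0.1,0,0,0,25,0.2,0,0,0,25,0.2,0,0,0,25,0.2,0,0,0,25]'

```text
time_s: 7.78
tool_pos: [0.5719, -0.3346, 0.0097]
tool_rot: [180.0, 0.0, -176.8]
force: [4.4, 1.2, 1.0]
grip_width: 0.0358
grasp_force: 30.0
```

Request:
drive_tool --moves '[0.1,0,0,0,25,0.1,0,0,0,25,0.2,0,0,0,25,0.2,0,0,0,25,0.2,0,0,0,25]'

```text
time_s: 8.4
tool_pos: [0.5633, -0.3354, 0.0097]
tool_rot: [180.0, -0.0, -176.8]
force: [2.3, -0.2, 1.6]
grip_width: 0.0356
grasp_force: 30.0
```

```bash
cat > lid.py <<'E'
from h import *
go(.5,-.34,.01)
t,d=env.read_camera("top");W=world("top",d)
for u,v in((328,172),(340,168),(350,160),(317,103)): print(W[v,u].round(4))
print(env.get_obs()["grip_width"])
E
python3 lid.py
```

```text
t 8.4 pos [ 0.5633 -0.3354  0.0097] rot [ 180.    -0.  -176.8] q7 138 F [ 2.3 -0.2  1.6] units [ 1.59 -0.03 -0.01] turn None
[ 0.6364 -0.2063  0.0771]
[ 0.6426 -0.2339  0.0777]
[ 0.6593 -0.2588  0.0755]
[ 0.8109 -0.2015  0.0629]
0.035617636459471934
```

Request:
drive_tool --moves '[0.1,0,0,0,25,0.1,0,0,0,25,0.2,0,0,0,25,0.2,0,0,0,25,0.3,0,0,0,25]'

```text
time_s: 9.07
tool_pos: [0.5525, -0.3359, 0.0097]
tool_rot: [-180.0, 0.1, -176.8]
force: [5.7, 1.3, -0.2]
grip_width: 0.0356
grasp_force: 30.0
```

Request:
drive_tool --moves '[0,0,0,0,25,0.1,0,0,0,25,0.1,0,0,0,25,0.2,0,0,0,25,0.2,0,0,0,25]'

```text
time_s: 9.7
tool_pos: [0.5438, -0.3364, 0.0096]
tool_rot: [180.0, 0.0, -176.8]
force: [3.6, 1.5, 2.1]
grip_width: 0.0356
grasp_force: 30.0
```

Request:
drive_tool --moves '[0.1,0,0,0,25,0.1,0,0,0,25,0.2,0,0,0,25,0.2,0,0,0,25,0.3,0,0,0,25]'

```text
time_s: 10.32
tool_pos: [0.5327, -0.3369, 0.0096]
tool_rot: [-180.0, 0.0, -176.8]
force: [5.3, 0.8, -0.7]
grip_width: 0.0358
grasp_force: 30.0
```

```bash
python3 lid.py
```

```text
t 10.325 pos [ 0.5327 -0.3369  0.0096] rot [-180.     0.  -176.8] q7 139 F [ 5.3  0.8 -0.7] units [ 0.82 -0.03 -0.01] turn None
[ 0.6386 -0.2069  0.0694]
[ 0.6451 -0.2348  0.0688]
[ 0.6616 -0.2597  0.0683]
[ 0.8096 -0.2013  0.0657]
0.03560037139322032
```

Request:
drive_tool --moves '[0,0,0,0,25,0.1,0,0,0,25,0.1,0,0,0,25,0.2,0,0,0,25,0.2,0,0,0,25]'

```text
time_s: 11.0
tool_pos: [0.5239, -0.3375, 0.0096]
tool_rot: [180.0, 0.0, -176.8]
force: [4.2, 1.3, 1.7]
grip_width: 0.036
grasp_force: 30.0
```

Request:
drive_tool --moves '[0.1,0,0,0,25,0.1,0,0,0,25,0.2,0,0,0,25,0.2,0,0,0,25,0.2,0,0,0,25]'

```text
time_s: 11.62
tool_pos: [0.5147, -0.3382, 0.0094]
tool_rot: [180.0, -0.1, -176.8]
force: [-0.9, 1.2, 3.7]
grip_width: 0.0358
grasp_force: 30.0
```

Request:
drive_tool --moves '[0.1,0,0,0,25,0.1,0,0,0,25,0.2,0,0,0,25,0.2,0,0,0,25,0.2,0,0,0,25]'

```text
time_s: 12.25
tool_pos: [0.507, -0.3385, 0.0094]
tool_rot: [180.0, -0.1, -176.8]
force: [-2.1, 0.0, 3.4]
grip_width: 0.036
grasp_force: 30.0
```

```bash
python3 lid.py
```

```text
t 12.25 pos [ 0.507  -0.3385  0.0094] rot [ 1.800e+02 -1.000e-01 -1.768e+02] q7 140 F [-2.1  0.   3.4] units [ 0.18 -0.03 -0.01] turn None
[ 0.6402 -0.2073  0.0637]
[ 0.6465 -0.2353  0.0641]
[ 0.6627 -0.2602  0.0646]
[ 0.8094 -0.2013  0.0662]
0.03587581767114654
```

The force has dropped to nothing and the lid top reads 64.5 mm, so it's closed. I'll lift the wedge slightly, carry it back and lower it.

Request:
drive_tool --moves '[0.3,0,-0.1,0,25,0.8,0,-0.15,0,25,1.4,0,-0.15,0,25,1.9,0,-0.15,0,25,1.9,0,-0.15,0,25]'

```text
time_s: 12.92
tool_pos: [0.4302, -0.3427, 0.0154]
tool_rot: [179.9, -0.0, -176.9]
force: [0.8, 0.3, -0.1]
grip_width: 0.0359
grasp_force: 30.0
```

Request:
drive_tool --moves '[0,0,0.4,0,25,0,0,0.8,0,25,0,0,1.1,0,25,0,0,1.1,0,25,0,0,1.1,0,25]'

```text
time_s: 13.55
tool_pos: [0.4322, -0.3429, -0.0284]
tool_rot: [-180.0, -0.0, -176.8]
force: [-1.4, -0.4, -0.4]
grip_width: 0.0361
grasp_force: 30.0
```

```bash
python3 - <<'E'
from h import *
go(.432,-.343,-.0326)
o=env.get_obs();p,d=env.read_camera("wrist");q,_=env.read_camera("side")
q=cv2.resize(q[90:210,200:400],(800,480));cv2.imwrite("pics/s4.png",q[...,::-1])
E
```

```text
t 13.55 pos [ 0.4322 -0.3429 -0.0284] rot [-180.    -0.  -176.8] q7 144 F [-1.4 -0.4 -0.4] units [ 0.01 -0.    0.1 ] turn None
```

View pics/s4.png

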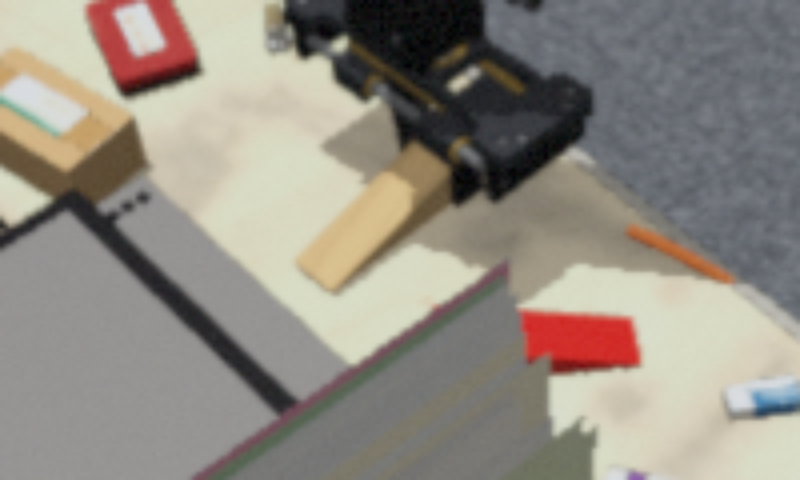

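The wedge is in the grip in front of the closed scanner, from (335,285) to (440,160), just above the desk. I'm lowering it to contact.

Request:
drive_tool --moves '[0,0,0.05,0,25,0,0,0.1,0,25,0,0,0.1,0,25]'

```text
time_s: 14.02
tool_pos: [0.4322, -0.3426, -0.0324]
tool_rot: [-180.0, 0.0, -176.8]
force: [0.5, -0.4, -0.3]
grip_width: 0.0356
grasp_force: 30.0
```

Request:
drive_tool --moves '[0,0,0.03,0,25,0,0,0.05,0,25,0,0,0.05,0,25]'

```text
time_s: 14.4
tool_pos: [0.4322, -0.3426, -0.0325]
tool_rot: [179.9, 0.0, -176.8]
force: [-5.0, 3.9, 16.7]
grip_width: 0.0356
grasp_force: 30.0
```

Request:
drive_tool --moves '[0,0,-0.03,0,25,0,0,-0.04,0,25,0,0,-0.04,0,60,0,0,-0.04,0,60,0,0,-0.04,0,60]' --squeeze 10

```text
time_s: 15.02
tool_pos: [0.432, -0.3425, -0.0331]
tool_rot: [180.0, -0.0, -176.8]
force: [-0.2, -0.1, -0.6]
grip_width: 0.0565
grasp_force: 0.0
```

Request:
drive_tool --moves '[0,0,0,0,65,0,0,-0.5,0,65,0,0,-1.5,0,65,0,0,-3.0,0,65,0,0,-3.5,0,65]'

```text
time_s: 15.65
tool_pos: [0.4338, -0.3447, 0.1123]
tool_rot: [-179.8, 0.4, -176.8]
force: [0.6, 0.5, -0.5]
grip_width: 0.0648
grasp_force: 0.0
```

Request:
drive_tool --moves '[0,3,-1,0,65,0,5,-1,0,65,0,5,-1,0,65,0,5,-1,0,65,0,5,-1,0,65]'

```text
time_s: 16.27
tool_pos: [0.4214, -0.1421, 0.1485]
tool_rot: [180.0, 0.2, -176.6]
force: [-0.2, -0.3, 1.1]
grip_width: 0.0653
grasp_force: 0.0
```

```bash
python3 - <<'E'
from h import *
go(.432,-.343,.1)
p,d=env.read_camera("top");W=world("top",d);cv2.imwrite("pics/t5.png",cv2.resize(p[80:320,180:500],(800,600))[...,::-1])
for u,v in((328,172),(340,168),(350,160),(420,160),(317,103)): print("lid",W[v,u].round(4))
hsv=cv2.cvtColor(p,cv2.COLOR_RGB2HSV)
m=((hsv[...,0]>8)&(hsv[...,0]<26)&(hsv[...,1]>85)&(W[...,0]>.39)&(W[...,0]<.57)&(W[...,1]<-.28)&(W[...,1]>-.42)&(d>0))
P=W[m];print(len(P),np.percentile(P,[2,50,98],axis=0).round(3).tolist(),cv2.minAreaRect((P[:,:2]*1000).astype(np.float32)))
A=np.c_[P[:,:2]-P[:,:2].mean(0),np.ones(len(P))];print("slope",np.linalg.lstsq(A,P[:,2],rcond=None)[0].round(3))
print("spare",W[266,229].round(3))
E
```

```text
t 16.275 pos [ 0.4214 -0.1421  0.1485] rot [ 180.     0.2 -176.6] q7 104 F [-0.2 -0.3  1.1] units [ 0.03 -5.03  1.21] turn None
lid [ 0.6402 -0.2073  0.0638]
lid [ 0.6467 -0.2354  0.0635]
lid [ 0.6632 -0.2604  0.063 ]
lid [ 0.6459 -0.4195  0.064 ]
lid [ 0.8109 -0.2015  0.0631]
791 [[0.424, -0.358, 0.001], [0.479, -0.34, 0.018], [0.539, -0.321, 0.033]] ((481.4383850097656, -341.8951110839844), (119.6220474243164, 41.213844299316406), 3.793672800064087)
slope [-0.268 -0.008  0.018]
spare [0.458 0.038 0.017]
```

View pics/t5.png

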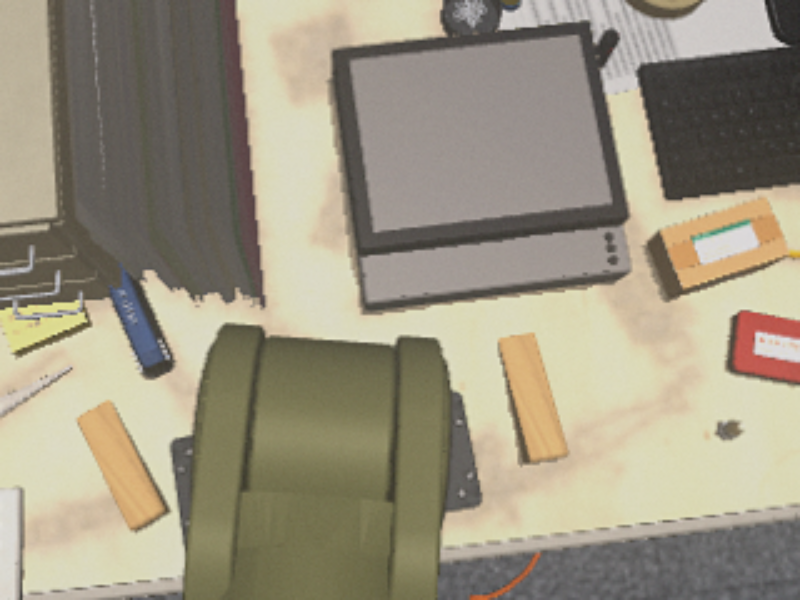

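The wedge lies flat at crop (533,398), clear of the scanner. The lid is level at about 63.5 mm, and the spare at (122,465) hasn't moved.

Request:
drive_tool --moves '[0,0,0,0,65,0,0,0,0,65]'

```text
time_s: 16.58
tool_pos: [0.4206, -0.1443, 0.1471]
tool_rot: [-180.0, -0.0, -176.9]
force: [0.9, -0.5, -0.0]
grip_width: 0.0646
grasp_force: 0.0
```

```bash
python3 -c "
from cell import env
print(env.sign_off())"
```

```text
the job is handed in; nothing more can be done
None
```

I drew the wedge out in small tugs and the lid closed fully; the wedge lies flat on the desk about 4 cm in front of the scanner, the spare is unmoved, and the job was handed in at about 16.6 s (sign-off returned no verdict).

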